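Ease the bench lift down to its landing

ROBOT

A 6-joint arm with a two-finger parallel gripper is mounted at the origin on the work surface. World frame = base frame: x ahead of the robot, y to its left, z up, the work surface at z = 0. Lengths are in m, angles in rad, forces in N, time in s.
With the tool pointing down it reaches from about 0.325 to 0.85 m from the base axis. Payload 4.4 kg.
Tool frame: the origin (TCP) lies midway between the tips of the shut fingers; the grasp point (between the pads) lies grip_depth behind it (grip_depth is the distance from the TCP to the grasp point, in m); z points along the fingers, y is the line along which they close (so a half turn about z gives the same grasp; the last joint's range is limited). The gripper opens to 94 mm and grips with 3 to 60 N. Pads are 16 mm wide; open, the fingers measure 119 mm over their backs; the gripper's body (75 mm by 177 mm) begins 78 mm behind the grasp point.
Start: joints at [0.967, 0.207, 1.542, -0, 1.393, -0.15], TCP at [0.252, 0.517, 0.205] pointing down, gripper open.
Joint ranges: [-2.73, 2.73], [-0.86, 2.22], [0.23, 2.46], [-1.11, 4.25], [0.08, 2.63], [-2.82, 2.82]. Speed limits (rad/s): [2.79, 2.79, 3.14, 3.14, 3.14, 3.14].

INTERFACE

Orientations are given as a rotation vector (axis times angle).
In Python, from rig import * gives the robot as it stands.
- The arm moves only by the tool step_arm, never from a script. Its argument "increments" is a list that holds one entry, the list of rows, each a list of 5 numbers: the opening, from 0 (shut) to 1 (fully open), then the shift along the tool's x, y, z in mm, then the turn about the tool's z in rad. A call has 1 to 5 rows; each row shifts and turns the commanded pose from where the row before left it, along the tool's axes as they then stand; what a row does not reach is not made up. A row lasts 1/8 s, in which the tool goes at most 62.5 mm and 10.7 degrees, less where a joint would pass 70% of its speed; a pose out of reach is approached as far as the arm can. A call with a gripper value outside its range is refused whole. The fingers move at their own pace and stop on an object; the grip force is fixed at half the most. Time passes only in rows, so rows that do not move let the fingers close. It gives the time, the measured TCP pose, the force, the opening and the grip force at its end, in the units of the state.
- read_state(): the state, without advancing time (a new reading comes with each control period).
- read_camera(name): name is "side" or "top" or "wrist"; returns the picture (384x512x3 uint8, red, green, blue); there is no depth.
- camera_params(name): a dict with "vfov" (degrees; the focal length in pixels is half the picture's height over the tangent of half this angle, whatever the lens; pixels are square), "cx", "cy" (the principal point, pixels), "position" and "orientation" of the camera in the world; the wrist camera has in their place "T_tool_cam" (4x4, takes a point from camera to tool coordinates, whose origin is the TCP and whose axes are the flange's). Camera axes: x right, y up, looking along -z (the intrinsics and any distortion apply to the point x, -y, -z); pixel columns grow to the right and rows downward; lengths in m; the calibration is good to about 2 mm. The wrist camera is an equidistant fisheye: a pixel r from the principal point sees the ray r / f radians off the axis. A picture is of the moment at which its call begins: read the wrist's pose just before it. camera_params takes no time and is no camera call.
- hand_in(): hands the job in; it is judged then, once.
Trained networks look in the newest picture that a camera, given by its name, has taken for a name from the list of things; names that differ only in an ending like _2 or _b are one class to them, and where a whole thing is asked for, a point or a joint stands for the part that bears it (a point fixed in the world has none). Each returns a list of dicts, best first, with "conf" (0 to 1); they miss things now and then, are a little off and sometimes report something else, mostly with a low value. They report only what shows in the picture. A call takes as long as a camera call. They do not tell look-alikes from the thing itself.
- find_in(camera, thing): "extent" ([left, top, width, height] as shares, 0 to 1, of the picture: columns of its width, rows of its height, round what is visible of it).
The state is a dict: "clock": time; "joint_pos": joint angles; "joint_velocities": joint speeds; "joint_torque": joint torques, N m; "tool_pos": TCP position; "eef_rot": TCP orientation; "contact_force": force on the tool from outside, world axes, zero at the start; "wrist_torque": the same for the moment, N m; "width": opening from 0.0 (shut) to 1.0 (fully open); "grasp_force": force on a finger pad.
Only numpy, scipy, OpenCV 4.12 (cv2) and the standard library are available. Lean on these libraries where they do the work, as an engineer would, in place of code of your own. Each camera call takes 0.05 s, during which the arm holds its last target. There are 200 camera calls.

TASK

The shoebox project stands on the raised deck of the small hydraulic bench lift. Using the red release lever on the valve in front, crack the valve open just enough (anticlockwise from above) that the deck sinks slowly and steadily, never faster than 40 mm a second, and when the deck is level with the yellow landing plate beside it nip the valve shut firmly against its seat without forcing it, so that the project could be slid straight across. Then let go of the lever; do not touch the deck, the landing or the project, and leave the tape roll, glue stick and flask where they are.

Things in the scene. Friction and masses are not known exactly. Their poses are not given: they have to be found in the camera images.
- valve (a joint): Release valve angle, rad, about a vertical axis. 0 = lever just touching its seat (shut, as at the start); grows anticlockwise seen from above, open stop at 1.35. Stays where it is left; opening takes 1 to 4 N at the peg, closing about 6 N. The ram starts to sink at a hidden angle between 0.15 and 0.75, different each time; each further 0.1 rad adds about 7 mm/s; turning back slows and stops it.
- lever_peg (a point): Handle of the release lever: an upright red peg, 12 mm in diameter, at the free end of a flat red lever 14 mm wide, 10 mm thick, 60 mm from the valve axis. The point is on the peg's centre line, 21 mm below its top and 20 mm above the lever's flat top: 41 mm of peg is free to grasp or push sideways.
- valve_axis (a point): On the vertical valve axis, half-way through the lever's thickness, 68 mm above the table; the lever points from here to the peg. The seat behind valve angle 0 is springy (14 Nm/rad), so a push into it reads below 0: firmly shut is below -0.015 rad (10 N in all at the peg; 13 to 18 N is a good push), beyond -0.075 (24 N) it is damaged. It springs back a little when let go.
- ram (a joint): How far the deck has sunk from fully raised, in m: 0 to 0.003 at the start, 0.07 at the bottom. The ram cannot be raised again here.
- deck_top (a point): Centre of the upper face of the lift's aluminium deck, a plate 160 mm (x) by 150 mm (y) and 12 mm thick, 175 mm above the table when raised. Frame is the lift's: x points away from the valve side, y towards the landing, z up. The valve axis lies 135 mm from the deck's centre towards -x.
- landing_top (a point): Centre of the upper face of the yellow landing plate, 130 x 95 mm, 14 mm thick, 17 mm clear of the deck's edge on its +y side. It stands at a different height each time, 25 to 60 mm lower than the raised deck, and does not move.
- project_mid (a point): Middle of the shoebox project (red box with pale blue lid, 136 x 106 mm, 70 mm tall, 0.25 to 0.5 kg) that stands loose on the deck.
- tape_mid (a point): Middle of the orange tape roll, 90 mm in diameter, 40 mm tall, lying flat; loose bystander.
- glue_mid (a point): Middle of the glue stick, 28 mm in diameter, 95 mm tall, white with a red cap, upright; loose bystander.
- flask_mid (a point): Middle of the pink drinking flask, 70 mm in diameter, 190 mm tall, upright; loose bystander.
Mind the look-alikes: they are no part of the job. Of the things like the part that bears project_mid, leave any that is green or orange; of the rest the larger one is meant.

How it is judged:
On the way, in this order (a step that is already met when the one before it is completed fails the run):
1. the valve is cracked open and the deck has begun to sink (by 6 mm or more) (value of joint ram above 0.006 m and value of joint valve above 0.08 rad), for 0.05 s.
2. the valve is nipped shut (pressed into its seat beyond -0.015 rad) with the deck level with the landing within 6 mm (value of joint valve below -0.015 rad and z of deck_top in the frame of landing_top between -0.006 and 0.006 m), for 0.1 s.
At the end, for the whole second after the job is handed in: The deck is at rest, level with the landing within 6 mm; the valve is shut (below 0.05 rad) after having been nipped into its seat; the project stands upright on the deck within 25 mm of its centre (z of deck_top in the frame of landing_top between -0.006 and 0.006 m and value of joint valve below 0.05 rad and velocity of joint ram below 0.002 m/s and horizontal distance between project_mid and deck_top below 0.025 m and angle between project_mid's own z axis and vertical below 0.1 rad and linear speed of project below 0.01 m/s); the robot touches nothing.
It fails at once if the deck sinks faster than 40 mm/s (velocity of joint ram above 0.04 m/s).
It fails at once if the valve is forced: pressed into its seat beyond -0.075 rad (about 24 N at the peg) (value of joint valve below -0.075 rad).
It fails at once if the robot touches the deck, the landing or the project (contact force between any of the fingers, the arm and ram above 1.5 N or contact force between any of the fingers, the arm and landing above 1.5 N or contact force between any of the fingers, the arm and project above 1.5 N).
It fails at once if the tape roll, glue stick or flask is moved by more than 15 mm (distance of any of tape_mid, glue_mid, flask_mid from where it was at the start of the episode above 0.015 m).
It also fails if it takes over 64 s, if anything falls off the work surface, if the arm or the gripper's body presses on something with over 40 N, if the wrist force passes 120 N, or if a joint passes its speed limit or range.

## Working session

There is one attempt and no reset: what is moved stays moved. The work goes in short steps, Python scripts to look and compute and a tool call to move; the robot and the scene stay as the last step left them, time stands still between calls to the robot, and variables do not carry over. Pictures are saved under pics/ and viewed, at most 10 in all, crops included, and the job is handed in when it is done.

Besides the shell and the picture viewer there is one more tool, called after ">>>" in YAML: its name, and indented under it one key for each argument. step_arm: Moves the arm, as the interface text tells. Its arguments: {"type":"object","properties":{"increments":{"type":"array"}},"required":["increments"]}

```bash
mkdir -p pics; python3 - <<'E'
from rig import *
import cv2,numpy as np
s=read_state();print({k:np.round(v,3).tolist() for k,v in s.items()})
for c in ["top","side"]:
    im=read_camera(c);cv2.imwrite(f"pics/{c}0.png",im[:,:,::-1])
    p=camera_params(c);print(c,p)
    for t in ["lever_peg","valve_axis","deck_top","landing_top","project_mid"]:
        print(t,[(round(d["conf"],2),np.round(np.array(d["extent"])*[512,384,512,384],1).tolist()) for d in find_in(c,t)[:3]])
print(camera_params("wrist"))
E
```

```text
{'clock': 0.0, 'joint_pos': [0.966, 0.207, 1.543, -0.0, 1.393, -0.15], 'joint_velocities': [0.001, -0.002, 0.001, 0.001, 0.001, 0.0], 'joint_torque': [-0.0, -37.086, -28.142, 0.07, 0.036, -0.0], 'tool_pos': [0.252, 0.516, 0.204], 'eef_rot': [-0.707, -3.06, 0.003], 'contact_force': [0.296, -0.12, -0.844], 'wrist_torque': [-0.027, -0.0, 0.018], 'grasp_force': 0.0, 'width': 1.002}
top {'vfov': 56.429520068485246, 'cx': 256.4199277491882, 'cy': 198.9097351534896, 'position': array([ 0.52903364, -0.01419159,  0.98016093]), 'orientation': array([ 0.06150931, -0.06533907, -1.54724966])}
lever_peg [(0.58, [242.6, 226.6, 5.6, 32.8])]
valve_axis [(0.67, [239.1, 226.5, 7.7, 32.2]), (0.59, [197.7, 139.9, 75.0, 71.4])]
deck_top [(0.81, [198.7, 140.0, 73.8, 71.6])]
landing_top [(0.96, [157.5, 153.2, 45.2, 54.9])]
project_mid [(0.81, [242.7, 87.2, 35.1, 48.9]), (0.76, [189.5, 92.6, 26.6, 40.3]), (0.74, [314.1, 258.7, 66.4, 56.5])]
side {'vfov': 48.1822782182402, 'cx': 266.75448672547543, 'cy': 187.7631026068481, 'position': array([ 0.29041556, -0.49320615,  0.86095244]), 'orientation': array([ 0.67881487, -0.2092929 , -0.52779141])}
lever_peg [(0.89, [201.7, 219.0, 31.3, 24.0])]
valve_axis [(0.56, [198.3, 223.0, 35.6, 19.8])]
deck_top [(0.72, [225.0, 155.5, 102.2, 50.0]), (0.6, [200.1, 222.5, 32.3, 20.4])]
landing_top [(0.59, [210.9, 128.5, 45.7, 37.1])]
project_mid [(0.97, [309.9, 137.6, 21.4, 30.8]), (0.83, [187.1, 319.4, 95.7, 64.6]), (0.81, [235.1, 121.0, 83.3, 74.7])]
{'vfov': 65.70646984690485, 'cx': 255.0681587137338, 'cy': 191.05403000660056, 'T_tool_cam': array([[-1.16544429e-03,  9.57560268e-01,  2.88230766e-01,
         8.33150673e-02],
       [ 9.99999315e-01,  1.14704836e-03,  2.32714771e-04,
        -2.79040858e-04],
       [-1.07776209e-04,  2.88230840e-01, -9.57560949e-01,
        -1.79160181e-01],
       [ 0.00000000e+00,  0.00000000e+00,  0.00000000e+00,
         1.00000000e+00]])}
```

View pics/top0.png

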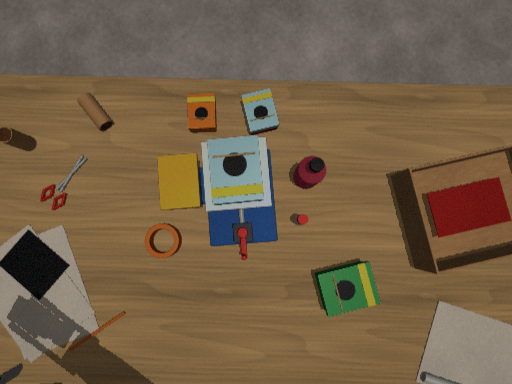

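View pics/side0.png

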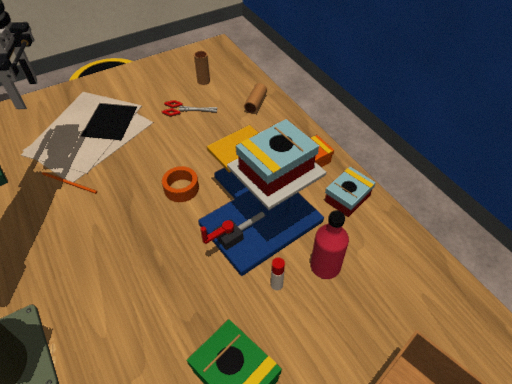

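```bash
cat > h.py <<'E'
from rig import *
import cv2,numpy as np
from scipy.spatial.transform import Rotation as R
def K(p):
    f=192/np.tan(np.radians(p["vfov"])/2); return f
def ray(c,u,v):
    p=camera_params(c);f=K(p)
    d=np.array([(u-p["cx"])/f,-(v-p["cy"])/f,-1.]);return p["position"],R.from_rotvec(p["orientation"]).apply(d)
def at_z(c,u,v,z):
    o,d=ray(c,u,v);return o+d*(z-o[2])/d[2]
def proj(c,X):
    p=camera_params(c);f=K(p)
    q=R.from_rotvec(p["orientation"]).inv().apply(np.array(X)-p["position"])
    return p["cx"]-f*q[...,0]/q[...,2],p["cy"]+f*q[...,1]/q[...,2]
def tri(*obs):
    A=0;b=0
    for c,u,v in obs:
        o,d=ray(c,u,v);d=d/np.linalg.norm(d);M=np.eye(3)-np.outer(d,d);A=A+M;b=b+M@o
    return np.linalg.solve(A,b)
E
python3 - <<'E'
from h import *
t=cv2.imread("pics/top0.png");s=cv2.imread("pics/side0.png")
a=cv2.resize(t[215:270,210:280],None,fx=5.5,fy=5.5,interpolation=2)
b=cv2.resize(s[205:260,190:260],None,fx=5.5,fy=5.5,interpolation=2)
c=cv2.resize(t[130:215,150:280],None,fx=3,fy=3,interpolation=2);d=cv2.resize(s[115:205,205:330],None,fx=3,fy=3,interpolation=2)
h=max(a.shape[0],b.shape[0])
o=np.zeros((590,780,3),np.uint8);o[:a.shape[0],:a.shape[1]]=a;o[:b.shape[0],390:390+b.shape[1]]=b
o[310:310+c.shape[0],:c.shape[1]]=c[:,:];o[310:310+d.shape[0],395:395+d.shape[1]]=d[:280]
cv2.imwrite("pics/crop0.png",o)
E
```

```text
(no output)
```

View pics/crop0.png

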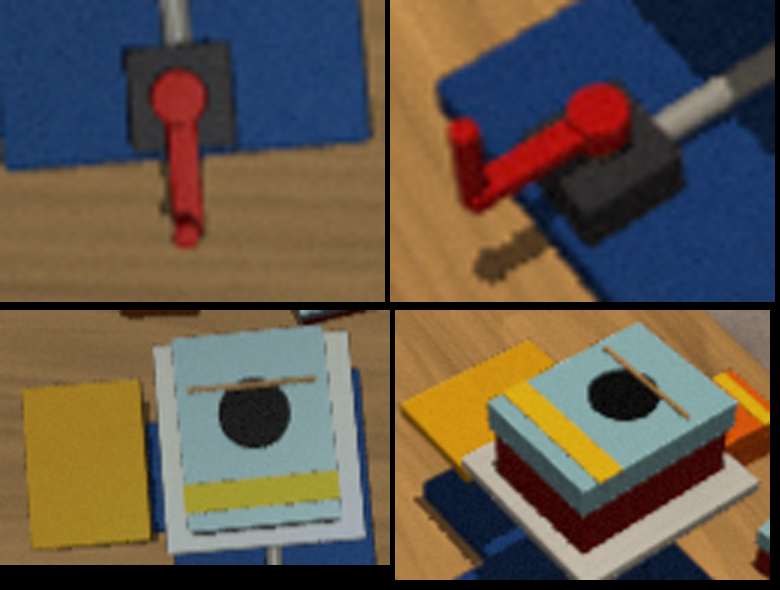

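```bash
python3 - <<'E'
from h import *
S=lambda x,y:("side",(x-395)/3+205,(y-310)/3+115)
T=lambda x,y:("top",x/3+150,(y-310)/3+130)
def show(n,X,o): print(n,np.round(X,4),[np.round(np.array(proj(c,X))-(u,v),1).tolist() for c,u,v in o])
for n,o in dict(pegtop=[("top",244.0,257.2),("side",203.3,227.7)],hub=[("top",242.7,232.8),("side",227.8,224.1)],
 L_mp=[T(32,548),S(402,405)],L_pp=[T(23,390),S(530,342)],L_mm=[T(152,540),S(463,478)],
 D_mm=[T(362,538),S(605,580)],D_pm=[T(348,332),S(757,485)],D_mp=[T(168,553),S(465,460)]).items():
    show(n,tri(*o),o)
print(at_z("top",244,257.2,.114),at_z("side",203.3,227.7,.114))
E
```

```text
pegtop [0.4595 0.0107 0.1171] [[0.1, -0.3], [-0.4, 0.0]]
hub [0.5177 0.0161 0.0809] [[0.3, -0.6], [-0.7, 0.0]]
L_mp [0.5698 0.2102 0.131 ] [[0.4, -0.7], [-0.8, 0.0]]
L_pp [0.6964 0.2231 0.1304] [[0.4, -0.8], [-0.9, 0.1]]
L_mm [0.5768 0.117  0.1274] [[0.0, -0.0], [-0.0, 0.0]]
D_mm [ 0.5865 -0.052   0.178 ] [[2.0, -3.3], [-4.3, 0.3]]
D_pm [ 0.738  -0.0346  0.1707] [[0.1, -0.2], [-0.3, 0.1]]
D_mp [0.5671 0.0967 0.1713] [[0.6, -1.0], [-1.2, 0.0]]
[0.45858216 0.01108532 0.114     ] [0.46092586 0.01239443 0.114     ]
```

```bash
cat > m.py <<'E'
from h import *
# sub-pixel displacement of the project in the side picture -> sink
u0,v0,w,h_=232,118,90,84
T0=cv2.imread("pics/side0.png")[v0:v0+h_,u0:u0+w]
P=np.array([[.655,.03,.20]])
tab=np.linspace(0,.07,71)
def sink(im):
    # warp template for each hypothesised sink (scale+shift from projection), best correlation
    best=[]
    c=P+np.array([[.05,0,0],[-.05,0,0],[0,.05,0],[0,-.05,0],[0,0,.03]])
    a=np.array(proj("side",c)).T.astype(np.float32)
    full=cv2.imread("pics/side0.png")
    for s in tab:
        b=np.array(proj("side",c-[0,0,s])).T.astype(np.float32)
        M,_=cv2.estimateAffine2D(a,b)
        mask=cv2.warpAffine(MASK,M,(512,384),flags=0)>0
        wpd=cv2.warpAffine(full,M,(512,384))
        best.append(np.abs(wpd[mask].astype(float)-im[mask]).mean())
    b=np.array(best);i=int(b.argmin())
    j=slice(max(0,i-2),i+3);k=np.polyfit(tab[j],b[j],2)
    return float(np.clip(-k[1]/2/k[0],tab[max(0,i-1)],tab[min(70,i+1)])),b[i]
MASK=np.zeros((384,512),np.uint8)
cv2.fillConvexPoly(MASK,np.array([[236,147],[288,121],[320,143],[318,165],[269,190],[240,170]]),255)
def look(n=1):
    for _ in range(n):
        t=read_state()["clock"];im=read_camera("side")[:,:,::-1];print("t",round(t,3),"sink mm",round(sink(im)[0]*1e3,2),round(sink(im)[1],1))
    return im
E
python3 - <<'E'
from m import *
import rig
print([k for k in dir(rig) if 'grip' in k.lower()])
S=lambda x,y:("side",(x-395)/3+205,(y-310)/3+115)
T=lambda x,y:("top",x/3+150,(y-310)/3+130)
from scipy.optimize import least_squares
obs=[((-1,1),"L",T(32,548)),((-1,1),"L",S(402,405)),((1,1),"L",T(23,390)),((1,1),"L",S(530,342)),((-1,-1),"L",T(152,540)),((-1,-1),"L",S(463,478)),((1,-1),"L",T(142,380)),
((-1,-1),"D",T(362,538)),((-1,-1),"D",S(605,580)),((1,-1),"D",T(348,332)),((1,-1),"D",S(757,485)),((-1,1),"D",T(168,553)),((-1,1),"D",S(465,460)),((1,1),"D",T(153,347))]
def model(p):
    x,y,yaw,zd,zl,lx,ly=p[:7];out=[];off=p[7:11].reshape(2,2)
    for (a,b),k,(c,u,v) in obs:
        l=np.array([a*.08,b*.075]) if k=="D" else np.array([lx+a*.065,ly+b*.0475])
        X=np.array([x+l[0]*np.cos(yaw)-l[1]*np.sin(yaw),y+l[0]*np.sin(yaw)+l[1]*np.cos(yaw),zd if k=="D" else zl])
        o=off[0 if c=="top" else 1]
        out+=list(np.array(proj(c,X))-(u,v)+o)
    return np.r_[out,off.ravel()/1.0,(zd-.1735)/.002,(ly-.1395)/.001]
for loss in["soft_l1"]:
    r=least_squares(model,[.65,.03,.1,.174,.13,0,.1395,0,0,0,0],x_scale=[.01]*7+[1]*4,loss=loss)
    print(np.round(r.x,4),np.round(r.fun,1).reshape(-1,2).tolist())
x,y,yaw=r.x[:3];ax=np.array([x,y])-.135*np.array([np.cos(yaw),np.sin(yaw)]);print("axis",ax,"peg",ax-.06*np.array([np.cos(yaw),np.sin(yaw)]))
print(find_in("top","glue_mid")[:1] ,at_z("top",302,219,.09))
look(2);print(read_state()["clock"])
E
python3 -c "
import rig;print(getattr(rig,'grip_depth',None))"
```

```text
['grip_depth']
[ 0.6536  0.0317  0.0998  0.1722  0.1289 -0.0015  0.1395 -0.2031  0.9188
  0.6455  0.0263] [[0.0, 0.7], [-0.6, 0.6], [0.0, -0.4], [0.2, 0.1], [-0.1, 0.3], [1.2, -0.5], [-0.2, -0.1], [1.1, 0.0], [-6.1, 2.7], [0.1, -0.6], [1.5, -0.7], [-0.4, 0.1], [-1.2, -0.6], [-0.0, -0.7], [-0.2, 0.9], [0.6, 0.0], [-0.7, 0.0]]
axis [0.51923191 0.01823093] peg [0.45953074 0.01225011]
[{'extent': [0.5779, 0.5612, 0.0203, 0.0151], 'conf': 0.42}] [ 0.55381477 -0.12993882  0.09      ]
t 0.65 sink mm 0.0 2.5
t 0.7 sink mm 0.0 2.5
0.75
0.0188
```

>>> step_arm:
  increments:
    - [[0.5,0,0,0,-0.11],[0.5,0,0,0,-0.11],[0.5,0,0,0,-0.11],[0.5,0,0,0,-0.11],[0.5,0,0,0,-0.11]]

```text
clock: 1.38
tool_pos: [0.2521, 0.5168, 0.2055]
eef_rot: [-0.157, 3.138, 0.0]
contact_force: [-0.7, 0.9, 0.4]
width: 0.518
grasp_force: 0.0
```

>>> step_arm:
  increments:
    - [[0.5,-17,-57,0,0],[0.5,-17,-57,0,0],[0.5,-17,-57,0,0],[0.5,-17,-57,0,0],[0.5,-17,-57,0,0]]

```text
clock: 2.0
tool_pos: [0.3646, 0.2397, 0.2058]
eef_rot: [-0.152, 3.137, 0.001]
contact_force: [0.2, -0.8, -0.2]
width: 0.503
grasp_force: 0.0
```

>>> step_arm:
  increments:
    - [[0.5,-17,-57,0,0],[0.5,-18,-57,0,0],[0.5,-18,-57,0,0],[0.5,-18,-57,0,0],[0.5,0,0,0,0]]

```text
clock: 2.62
tool_pos: [0.458, 0.0176, 0.2058]
eef_rot: [-0.141, 3.138, -0.001]
contact_force: [-0.9, 0.4, 0.0]
width: 0.501
grasp_force: 0.0
```

```bash
cat >> h.py <<'E'
def wproj(X,st):
    p=camera_params("wrist");f=K(p);T=p["T_tool_cam"]
    t=R.from_rotvec(st["eef_rot"]).inv().apply(np.array(X)-st["tool_pos"])
    q=T[:3,:3].T@(t-T[:3,3]);q=np.array([q[0],-q[1],-q[2]])
    r=np.hypot(q[0],q[1]);th=np.arctan2(r,q[2])
    return p["cx"]+f*th*q[0]/r,p["cy"]+f*th*q[1]/r
E
python3 - <<'E'
from m import *
st=read_state();im=read_camera("wrist")[:,:,::-1].copy()
for X in [(.4595,.012,.114),(.4595,.012,.073),(.519,.018,.08)]:
    u,v=wproj(X,st);print(X,u,v);cv2.drawMarker(im,(int(u),int(v)),(0,255,0),0,8,1)
cv2.imwrite("pics/w1.png",cv2.resize(im,(768,576)));print(st["tool_pos"]);look(1)
E
```

```text
(0.4595, 0.012, 0.114) 250.05124851171183 194.0453030426846
(0.4595, 0.012, 0.073) 250.69580334091668 182.77560722677174
(0.519, 0.018, 0.08) 251.50239938649267 235.512081622037
[0.45797525 0.01763577 0.20578227]
t 2.675 sink mm 0.42 15.2
```

View pics/w1.png

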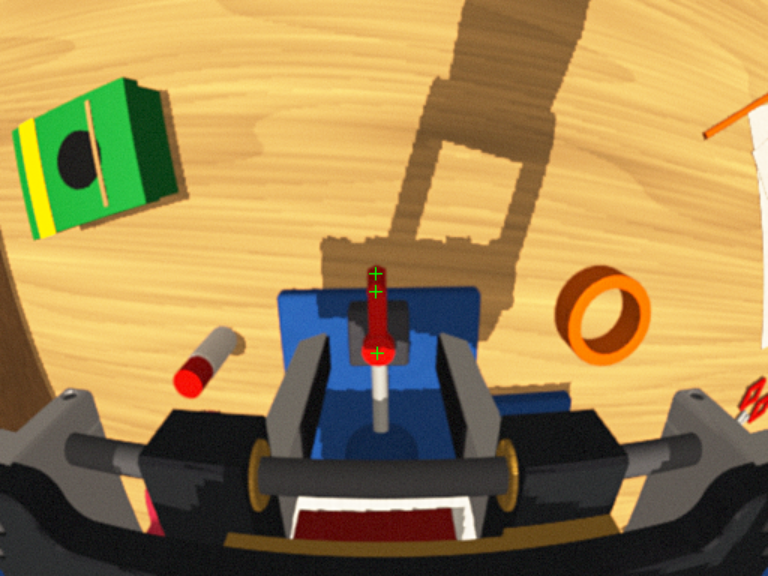

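>>> step_arm:
  increments:
    - [[0.5,-1,-5.5,0,0],[0.5,0,0,40,0],[0.5,0,0,40,0],[0.5,0,0,35,0],[0.5,0,0,9,0]]

```text
clock: 3.35
tool_pos: [0.4557, 0.0174, 0.0793]
eef_rot: [0.155, -3.133, -0.002]
contact_force: [0.0, 0.9, -0.4]
width: 0.498
grasp_force: 0.0
```

```bash
python3 - <<'E'
from m import *
st=read_state();im=read_camera("wrist")[:,:,::-1].copy()
a=im
b=look(1)
o=np.hstack([a[150:384,130:380],b[90:324,150:400]]);cv2.imwrite("pics/w2.png",cv2.resize(o,None,fx=1.6,fy=1.6));print(st["tool_pos"],st["contact_force"])
E
```

```text
t 3.4 sink mm 0.51 16.7
[0.45565497 0.01737515 0.07930759] [ 0.03479228  0.88811066 -0.35048688]
```

View pics/w2.png

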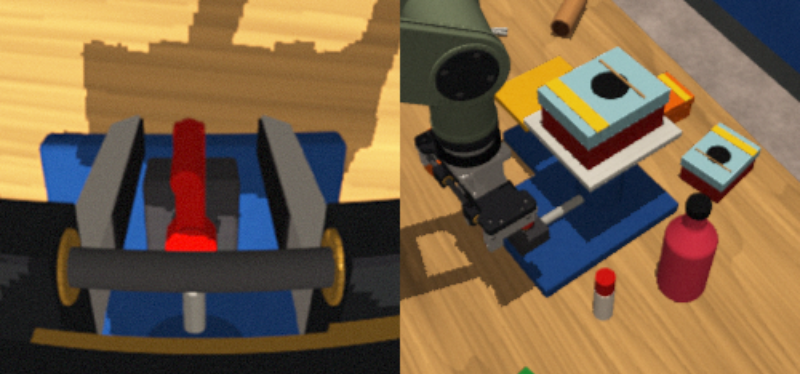

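```bash
python3 - <<'E'
from m import *
cv2.imwrite("pics/side1.png",read_camera("side")[:,:,::-1])
s=open("m.py").read().replace('full=cv2.imread("pics/side0.png")','full=cv2.imread("pics/side1.png")').replace("np.abs(wpd[mask].astype(float)-im[mask]).mean()","1-np.corrcoef(wpd[mask].ravel(),im[mask].ravel())[0,1]").replace("round(sink(im)[1],1)","round(sink(im)[1],4)").replace("0,.07,71","-.005,.07,76").replace("min(70","min(75")
open("m.py","w").write(s)
E
python3 -c "
from m import *
print(sink(cv2.imread('pics/side0.png')));look(1)"
```

```text
(-2.132262462127258e-05, np.float64(0.001668975889033475))
t 3.5 sink mm -0.0 0.0009
```

>>> step_arm:
  increments:
    - [[0.5,-4,-4.5,0,0],[0.5,0,0,0,0]]

```text
clock: 3.8
tool_pos: [0.4641, 0.0112, 0.0827]
eef_rot: [-0.15, 3.135, -0.001]
contact_force: [0.2, 0.1, 0.5]
width: 0.498
grasp_force: 0.0
```

```bash
python3 -c "
from m import *
for i in range(4):
    im=read_camera('wrist');s=read_state();print(s['clock'],np.round(s['tool_pos'],4),np.round(s['contact_force'],2),np.round(s['joint_pos'],4))
cv2.imwrite('pics/w3.png',cv2.resize(im[150:384,130:380,::-1],None,fx=2,fy=2))
"
```

```text
3.85 [0.4636 0.0113 0.0824] [ 0.38 -0.15 -0.11] [-0.1626  0.1154  1.9262  0.      1.0981 -1.8291]
3.9 [0.4632 0.0114 0.0821] [-0.29 -0.66 -0.07] [-0.1625  0.1155  1.9267  0.      1.0981 -1.8291]
3.95 [0.4629 0.0115 0.0819] [-0.56  0.05 -0.28] [-0.1624  0.1156  1.9272  0.      1.098  -1.8291]
4.0 [0.4627 0.0116 0.0817] [-0.17 -0.61 -0.7 ] [-1.6240e-01  1.1580e-01  1.9274e+00  1.0000e-04  1.0980e+00 -1.8291e+00]
```

View pics/w3.png

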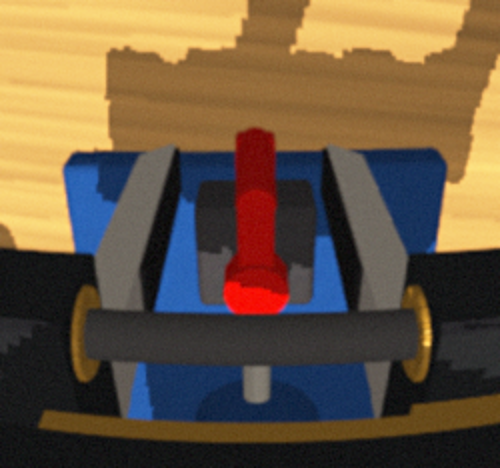

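>>> step_arm:
  increments:
    - [[0,2,0,0,0],[0,0,0,0,0],[0,0,0,0,0],[0,0,0,0,0],[0,0,0,0,0]]

```text
clock: 4.62
tool_pos: [0.4605, 0.012, 0.0814]
eef_rot: [0.151, -3.138, -0.002]
contact_force: [0.1, 2.3, -0.0]
width: 0.118
grasp_force: 30.0
```

```bash
python3 -c "
from m import *
look(1);s=read_state();print(np.round(s['tool_pos'],4),np.round(s['contact_force'],2),s['width'],s['grasp_force'])
"
```

```text
t 4.625 sink mm -0.0 0.001
[0.4604 0.012  0.0814] [0.28 2.54 0.57] 0.12278999166013693 30.000206530094147
```

>>> step_arm:
  increments:
    - [[0,-0.1,-3,0,0],[0,-0.2,-3,0,0],[0,-0.4,-3,0,0],[0,0,0,0,0],[0,0,0,0,0]]

```text
clock: 5.3
tool_pos: [0.4614, 0.0038, 0.0813]
eef_rot: [0.152, -3.136, -0.004]
contact_force: [-0.1, 5.9, 2.1]
width: 0.118
grasp_force: 30.0
```

```bash
cat > q.py <<'E'
from m import *
import sys
look(int(sys.argv[1]) if len(sys.argv)>1 else 1)
s=read_state();c,n=np.cos(.097),np.sin(.097);d=np.array(s['tool_pos'][:2])-[.5201,.0179]
print('angle',round(np.arctan2(-(-n*d[0]+c*d[1]),-(c*d[0]+n*d[1])),3),'r',round(np.hypot(*d),4),np.round(s['tool_pos'],4),np.round(s['contact_force'],1),s['clock'])
E
python3 q.py
```

```text
t 5.3 sink mm 0.01 0.0011
angle 0.14 r 0.0604 [0.4614 0.0037 0.0813] [-1.3  5.3  2.5] 5.35
```

Next ~0.09 rad (to about 0.23).

>>> step_arm:
  increments:
    - [[0,-0.5,-3,0,0],[0,-0.7,-2.5,0,0],[0,0,0,0,0],[0,0,0,0,0]]

```text
clock: 5.85
tool_pos: [0.4625, -0.0016, 0.0813]
eef_rot: [0.152, -3.135, -0.004]
contact_force: [-3.3, 5.0, 3.6]
width: 0.122
grasp_force: 30.0
```

```bash
python3 q.py 2
```

```text
t 5.85 sink mm 0.02 0.0011
t 5.9 sink mm 0.01 0.0012
angle 0.229 r 0.0608 [ 0.4625 -0.0016  0.0813] [-2.7  4.3  3.6] 5.95
```

>>> step_arm:
  increments:
    - [[0,-1,-3,0,0],[0,-1,-2.8,0,0],[0,0,0,0,0],[0,0,0,0,0]]

```text
clock: 6.45
tool_pos: [0.4648, -0.0073, 0.0813]
eef_rot: [0.152, -3.134, -0.003]
contact_force: [-3.9, 5.1, 4.1]
width: 0.121
grasp_force: 30.0
```

```bash
python3 q.py 2
```

```text
t 6.45 sink mm 1.43 0.006
t 6.5 sink mm 1.81 0.0054
angle 0.331 r 0.0608 [ 0.4648 -0.0073  0.0813] [-3.7  4.2  5.1] 6.55
```

>>> step_arm:
  increments:
    - [[0,0,0,0,0],[0,0,0,0,0],[0,0,0,0,0],[0,0,0,0,0],[0,0,0,0,0]]

```text
clock: 7.18
tool_pos: [0.4648, -0.0073, 0.0813]
eef_rot: [0.152, -3.134, -0.003]
contact_force: [-3.9, 4.6, 4.3]
width: 0.121
grasp_force: 30.0
```

```bash
python3 q.py 1
```

```text
t 7.175 sink mm 5.02 0.0064
angle 0.331 r 0.0608 [ 0.4648 -0.0073  0.0813] [-4.   4.4  4.7] 7.225
```

>>> step_arm:
  increments:
    - [[0,0,0,0,0],[0,0,0,0,0],[0,0,0,0,0],[0,0,0,0,0],[0,0,0,0,0]]

```text
clock: 7.85
tool_pos: [0.4648, -0.0073, 0.0813]
eef_rot: [0.152, -3.134, -0.003]
contact_force: [-3.4, 5.1, 4.1]
width: 0.124
grasp_force: 30.0
```

>>> step_arm:
  increments:
    - [[0,0,0,0,0],[0,0,0,0,0],[0,0,0,0,0],[0,0,0,0,0],[0,0,0,0,0]]

```text
clock: 8.48
tool_pos: [0.4648, -0.0073, 0.0813]
eef_rot: [0.152, -3.134, -0.003]
contact_force: [-3.2, 4.4, 4.6]
width: 0.121
grasp_force: 30.0
```

>>> step_arm:
  increments:
    - [[0,0,0,0,0],[0,0,0,0,0],[0,0,0,0,0],[0,0,0,0,0],[0,0,0,0,0]]

```text
clock: 9.1
tool_pos: [0.4648, -0.0073, 0.0813]
eef_rot: [0.152, -3.134, -0.003]
contact_force: [-4.2, 4.6, 4.7]
width: 0.119
grasp_force: 30.0
```

>>> step_arm:
  increments:
    - [[0,0,0,0,0],[0,0,0,0,0],[0,0,0,0,0],[0,0,0,0,0],[0,0,0,0,0]]

```text
clock: 9.72
tool_pos: [0.4648, -0.0073, 0.0813]
eef_rot: [0.152, -3.134, -0.003]
contact_force: [-4.3, 4.1, 4.8]
width: 0.123
grasp_force: 30.0
```

```bash
python3 q.py 1
```

```text
t 9.725 sink mm 17.39 0.0115
angle 0.331 r 0.0608 [ 0.4648 -0.0073  0.0813] [-3.8  4.2  4.7] 9.775
```

>>> step_arm:
  increments:
    - [[0,0,0,0,0],[0,0,0,0,0],[0,0,0,0,0],[0,0,0,0,0],[0,0,0,0,0]]

```text
clock: 10.4
tool_pos: [0.4648, -0.0073, 0.0813]
eef_rot: [0.152, -3.134, -0.003]
contact_force: [-4.1, 4.1, 5.1]
width: 0.118
grasp_force: 30.0
```

>>> step_arm:
  increments:
    - [[0,0,0,0,0],[0,0,0,0,0],[0,0,0,0,0],[0,0,0,0,0],[0,0,0,0,0]]

```text
clock: 11.02
tool_pos: [0.4648, -0.0073, 0.0813]
eef_rot: [0.152, -3.134, -0.003]
contact_force: [-3.6, 4.6, 4.4]
width: 0.123
grasp_force: 30.0
```

>>> step_arm:
  increments:
    - [[0,0,0,0,0],[0,0,0,0,0],[0,0,0,0,0],[0,0,0,0,0],[0,0,0,0,0]]

```text
clock: 11.65
tool_pos: [0.4648, -0.0073, 0.0813]
eef_rot: [0.152, -3.134, -0.003]
contact_force: [-3.7, 4.6, 3.8]
width: 0.123
grasp_force: 30.0
```

>>> step_arm:
  increments:
    - [[0,0,0,0,0],[0,0,0,0,0],[0,0,0,0,0],[0,0,0,0,0],[0,0,0,0,0]]

```text
clock: 12.28
tool_pos: [0.4648, -0.0073, 0.0813]
eef_rot: [0.152, -3.134, -0.003]
contact_force: [-4.7, 4.4, 4.2]
width: 0.118
grasp_force: 30.0
```

>>> step_arm:
  increments:
    - [[0,1,3,0,0],[0,0.8,3,0,0],[0,0.3,2,0,0],[0,0,0,0,0],[0,0,0,0,0]]

```text
clock: 12.9
tool_pos: [0.4632, -0.0035, 0.0814]
eef_rot: [0.151, -3.137, 0.009]
contact_force: [-2.1, -7.1, 0.0]
width: 0.121
grasp_force: 30.0
```

```bash
python3 q.py 3; python3 - <<'E'
from m import *
b=read_camera("side")[:,:,::-1];t=read_camera("top")[:,:,::-1]
cv2.imwrite("pics/side2.png",b);cv2.imwrite("pics/top2.png",t)
o=np.hstack([cv2.resize(t[125:225,150:280],(390,300),interpolation=2),cv2.resize(b[115:215,200:330],(390,300),interpolation=2)])
cv2.imwrite("pics/c2.png",o)
E
```

```text
t 12.9 sink mm 30.4 0.0249
t 12.95 sink mm 30.4 0.0248
t 13.0 sink mm 30.4 0.0249
angle 0.262 r 0.0607 [ 0.4632 -0.0034  0.0814] [-2.8 -7.8  1.1] 13.05
```

View pics/c2.png

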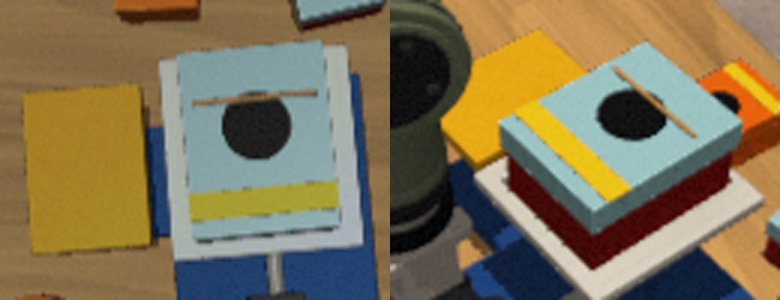

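```bash
python3 - <<'E'
from m import *
from scipy.optimize import least_squares
# refine clicked corners by intersecting sub-pixel edge lines: use cornerSubPix
ims={("top",0):"top0",("side",0):"side0",("top",2):"top2",("side",2):"side2"}
g={k:cv2.cvtColor(cv2.imread(f"pics/{v}.png"),6) for k,v in ims.items()}
S=lambda x,y:("side",(x-395)/3+205,(y-310)/3+115)
T=lambda x,y:("top",x/3+150,(y-310)/3+130)
S2=lambda x,y:("side",(x-390)/3+200,y/3+115)
T2=lambda x,y:("top",x/3+150,y/3+125)
o=[((-1,1),"L",0,T(32,548)),((-1,1),"L",0,S(402,405)),((1,1),"L",0,T(23,390)),((1,1),"L",0,S(530,342)),((-1,-1),"L",0,T(152,540)),((1,-1),"L",0,T(142,380)),
((-1,-1),"D",0,T(362,538)),((1,-1),"D",0,T(348,332)),((1,-1),"D",0,S(757,485)),((-1,1),"D",0,T(168,553)),((-1,1),"D",0,S(465,460)),((1,1),"D",0,T(153,347)),
((1,1),"L",2,S2(541,30)),((-1,-1),"L",2,S2(480,166)),((-1,1),"L",2,T2(33,253)),((1,1),"L",2,T2(24,94)),((-1,-1),"L",2,T2(151,243)),((1,-1),"L",2,T2(140,85)),
((1,-1),"D",2,S2(764,200)),((-1,1),"D",2,S2(475,178)),((1,1),"D",2,T2(160,61)),((1,-1),"D",2,T2(348,45)),((-1,-1),"D",2,T2(362,246)),((-1,1),"D",2,T2(176,259))]
def fit(sub):
    obs=[]
    for ab,k,fr,(c,u,v) in o:
        # resized pictures: centre of pixel offset
        u,v=u-1/3,v-1/3
        if sub:
            q=cv2.cornerSubPix(g[c,fr],np.array([[[u,v]]],np.float32),(3,3),(-1,-1),(3,30,.01))[0,0]
            if np.hypot(q[0]-u,q[1]-v)<2: u,v=q
        obs.append((ab,k,fr,c,u+.5,v+.5))
    def model(p):
        x,y,yaw,z0,z2,zl,lx,ly=p[:8];off=p[8:12].reshape(2,2);out=[]
        for (a,b),k,fr,c,u,v in obs:
            l=(a*.08,b*.075) if k=="D" else (lx+a*.065,ly+b*.0475)
            X=[x+l[0]*np.cos(yaw)-l[1]*np.sin(yaw),y+l[0]*np.sin(yaw)+l[1]*np.cos(yaw),zl if k=="L" else (z2 if fr else z0)]
            out+=list(np.array(proj(c,X))-(u,v)+off[int(c=="side")])
        return np.r_[out,off.ravel(),(z0-.1735)/.002,(ly-.1395)/.001]
    r=least_squares(model,[.65,.03,.1,.174,.144,.13,0,.1395,0,0,0,0],x_scale=[.01]*8+[1]*4,loss="soft_l1")
    J=np.linalg.inv(r.jac.T@r.jac)*.5**2
    print(np.round(r.x,4),"sd",np.round(np.sqrt(np.diag(J))[3:6],4));print(np.round(r.fun[:48],1).reshape(-1,2).tolist())
    print("drop01",r.x[3]-r.x[4],"to go mm",1e3*(r.x[4]-r.x[5]),1e3*(r.x[3]-r.x[5]))
fit(0);fit(1)
E
```

```text
[ 6.5330e-01  3.1400e-02  1.0140e-01  1.7090e-01  1.3970e-01  1.2840e-01
 -2.0000e-04  1.3950e-01 -8.5600e-02  1.0664e+00  7.3480e-01 -9.4900e-02] sd [0.0015 0.0019 0.0017]
[[0.1, 0.3], [-0.4, 0.4], [0.0, -0.7], [0.3, -0.2], [-0.0, -0.1], [-0.3, -0.4], [1.2, 0.1], [0.1, -0.4], [1.3, -0.5], [-0.2, 0.3], [-1.3, -0.3], [0.1, -0.4], [0.0, 0.5], [-0.8, -0.1], [-0.2, 0.3], [-0.3, -0.4], [0.3, 0.5], [0.4, -0.4], [0.6, 0.5], [-0.5, -0.1], [-0.3, -0.2], [-0.3, 0.3], [0.6, -0.1], [-1.1, 0.6]]
drop01 0.031150172727854558 to go mm 11.343378814995697 42.493551542850255Traceback (most recent call last):
  File "<stdin>", line 34, in <module>
  File "<stdin>", line 30, in fit
    return func(*args, **kwargs)
    result = trf(vector_fun.fun, vector_fun.jac, x0, f0, J0, lb, ub, ftol, xtol,
                 gtol, max_nfev, x_scale, loss_function, tr_solver,
                 tr_options.copy(), verbose, callback=callback_wrapped)
    return trf_no_bounds(
        fun, jac, x0, f0, J0, ftol, xtol, gtol, max_nfev, x_scale,
        loss_function, tr_solver, tr_options, verbose, callback=callback)
    J = j
[... 491 characters left out ...]
                        use_one_sided, method,
                             ^^^^^^^^^^^^^^^^^^^^^^
                             mf)
                             ^^^
    df = [f_eval - f0 for f_eval in f_evals]
                                    ^^^^^^^
    f = np.atleast_1d(self.fun(x, *self.args, **self.kwargs))
                      ~~~~~~~~^^^^^^^^^^^^^^^^^^^^^^^^^^^^^^
    return np.atleast_1d(self.fun(x))
                         ~~~~~~~~^^^
    return self.f(x, *self.args, **self.kwargs)
           ~~~~~~^^^^^^^^^^^^^^^^^^^^^^^^^^^^^^
  File "<stdin>", line 28, in model
  File "h.py", line 12, in proj
    p=camera_params(c);f=K(p)
ValueError: time passes only in moves, steps and waits
```

>>> step_arm:
  increments:
    - [[0,-0.3,-2,0,0],[0,-0.8,-3,0,0],[0,-1,-3,0,0],[0,0,0,0,0],[0,0,0,0,0]]

```text
clock: 13.78
tool_pos: [0.4648, -0.0073, 0.0813]
eef_rot: [0.152, -3.134, -0.003]
contact_force: [-4.9, 2.2, 5.0]
width: 0.122
grasp_force: 30.0
```

>>> step_arm:
  increments:
    - [[0,0,0,0,0],[0,0,0,0,0],[0,0,0,0,0],[0,0,0,0,0]]

```text
clock: 14.28
tool_pos: [0.4649, -0.0074, 0.0813]
eef_rot: [0.152, -3.134, -0.003]
contact_force: [-6.2, 2.5, 5.4]
width: 0.121
grasp_force: 30.0
```

```bash
python3 q.py 2
```

```text
t 14.275 sink mm 34.66 0.0255
t 14.325 sink mm 34.7 0.0259
angle 0.332 r 0.0607 [ 0.4649 -0.0074  0.0813] [-4.9  1.9  5.3] 14.375
```

>>> step_arm:
  increments:
    - [[0,0,0,0,0],[0,0,0,0,0],[0,0,0,0,0],[0,0,0,0,0],[0,0,0,0,0]]

```text
clock: 15.0
tool_pos: [0.4648, -0.0073, 0.0813]
eef_rot: [0.152, -3.134, -0.003]
contact_force: [-6.2, 1.9, 5.3]
width: 0.121
grasp_force: 30.0
```

>>> step_arm:
  increments:
    - [[0,0,0,0,0],[0,0,0,0,0],[0,0,0,0,0],[0,0,0,0,0],[0,0,0,0,0]]

```text
clock: 15.62
tool_pos: [0.4649, -0.0073, 0.0813]
eef_rot: [0.152, -3.134, -0.003]
contact_force: [-5.8, 2.6, 6.4]
width: 0.124
grasp_force: 30.0
```

>>> step_arm:
  increments:
    - [[0,0,0,0,0],[0,1,3,0,0],[0,0.8,3,0,0],[0,0.4,3,0,0],[0,0,1,0,0]]

```text
clock: 16.25
tool_pos: [0.4628, -0.0021, 0.0815]
eef_rot: [0.153, -3.136, 0.012]
contact_force: [-4.1, -11.9, 1.7]
width: 0.12
grasp_force: 30.0
```

```bash
python3 q.py 3; python3 - <<'E'
from m import *
b=read_camera("side")[:,:,::-1];t=read_camera("top")[:,:,::-1]
cv2.imwrite("pics/side3.png",b);cv2.imwrite("pics/top3.png",t)
o=np.hstack([cv2.resize(t[125:225,150:280],(390,300),interpolation=2),cv2.resize(b[120:220,200:330],(390,300),interpolation=2)])
cv2.imwrite("pics/c3.png",o)
E
```

```text
t 16.25 sink mm 43.02 0.022
t 16.3 sink mm 43.01 0.0219
t 16.35 sink mm 43.01 0.0222
angle 0.238 r 0.0607 [ 0.4628 -0.0021  0.0815] [ -3.6 -11.6   2.2] 16.4
```

View pics/c3.png

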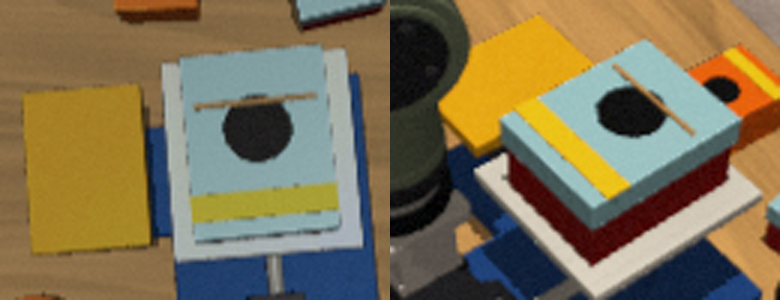

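```bash
python3 - <<'E'
from m import *
x,y,yaw=.6533,.0314,.1014
def P(l,z):
    u,v=proj("side",[x+l[0]*np.cos(yaw)-l[1]*np.sin(yaw),y+l[0]*np.sin(yaw)+l[1]*np.cos(yaw),z]);return ((u-.23-200)*3+390,(v+.0-120)*3)
print("L-mm",P((-.065,.092),.1284),"L++",P((.065,.187),.1284))
for z in(.1224,.1284,.1344):print(z,"D-+",P((-.08,.075),z),"D+-",P((.08,-.075),z))
E
```

```text
L-mm (np.float64(475.4865737143987), np.float64(151.39589794582727)) L++ (np.float64(538.8355962769829), np.float64(17.264960195051017))
0.1224 D-+ (np.float64(472.2603771397943), np.float64(178.61948849938582)) D+- (np.float64(760.7918565897771), np.float64(202.3784382555052))
0.1284 D-+ (np.float64(471.8307964281188), np.float64(173.39585656166332)) D+- (np.float64(761.7267172572153), np.float64(197.208435955591))
0.1344 D-+ (np.float64(471.39716496042684), np.float64(168.12296808628787)) D+- (np.float64(762.6704935010368), np.float64(191.98912839339343))
```

>>> step_arm:
  increments:
    - [[0,0.7,3,0,0],[0,0.5,3,0,0],[0,0.4,3,0,0],[0,0,0,0,0],[0,0,0,0,0]]

```text
clock: 17.12
tool_pos: [0.4592, 0.0068, 0.0812]
eef_rot: [0.152, -3.134, 0.011]
contact_force: [-6.2, -11.3, 5.2]
width: 0.122
grasp_force: 30.0
```

```bash
python3 q.py 2
```

```text
t 17.125 sink mm 43.01 0.0219
t 17.175 sink mm 43.0 0.0218
angle 0.084 r 0.0619 [0.4592 0.0067 0.0812] [ -6.3 -10.4   4. ] 17.225
```

>>> step_arm:
  increments:
    - [[0,0.5,2,0,0],[0,0.5,2,0,0],[0,0,0,0,0],[0,0,0,0,0]]

```text
clock: 17.73
tool_pos: [0.4581, 0.0109, 0.0812]
eef_rot: [0.152, -3.134, 0.01]
contact_force: [-5.9, -9.8, 4.1]
width: 0.12
grasp_force: 30.0
```

```bash
python3 q.py 2
```

```text
t 17.725 sink mm 43.0 0.0219
t 17.775 sink mm 42.99 0.0219
angle 0.016 r 0.0624 [0.4581 0.0109 0.0812] [-6.5 -9.8  3.8] 17.825
```

>>> step_arm:
  increments:
    - [[0,0,1.5,0,0],[0,0,1.5,0,0],[0,0,0,0,0],[0,0,0,0,0]]

```text
clock: 18.32
tool_pos: [0.4576, 0.0134, 0.0812]
eef_rot: [0.152, -3.134, 0.011]
contact_force: [-6.3, -11.4, 3.8]
width: 0.116
grasp_force: 30.0
```

```bash
python3 q.py 1
```

```text
t 18.325 sink mm 43.0 0.0219
angle -0.025 r 0.0627 [0.4575 0.0134 0.0812] [ -6.7 -11.4   3.8] 18.375
```

>>> step_arm:
  increments:
    - [[0,0,1.5,0,0],[0,0,1,0,0],[0,0,0,0,0],[0,0,0,0,0]]

```text
clock: 18.88
tool_pos: [0.4573, 0.0145, 0.0812]
eef_rot: [0.153, -3.133, 0.015]
contact_force: [-5.9, -15.4, 4.2]
width: 0.12
grasp_force: 30.0
```

```bash
python3 q.py 1
```

```text
t 18.875 sink mm 42.99 0.0219
angle -0.043 r 0.0629 [0.4573 0.0145 0.0812] [ -6.1 -15.6   3.1] 18.925
```

>>> step_arm:
  increments:
    - [[0,0,1.5,0,0],[0,0,0,0,0],[0,0,0,0,0],[0,0,0,0,0]]

```text
clock: 19.42
tool_pos: [0.4572, 0.0154, 0.0812]
eef_rot: [0.153, -3.133, 0.017]
contact_force: [-6.8, -18.0, 3.2]
width: 0.12
grasp_force: 30.0
```

```bash
python3 q.py 1
```

```text
t 19.425 sink mm 42.99 0.0219
angle -0.057 r 0.063 [0.4572 0.0154 0.0812] [ -6.2 -16.6   3.7] 19.475
```

>>> step_arm:
  increments:
    - [[0,0,-2,0,0],[0,0,-2,0,0],[0,0,0,0,0],[0,0,0,0,0]]

```text
clock: 19.98
tool_pos: [0.4572, 0.0145, 0.0812]
eef_rot: [0.152, -3.133, 0.008]
contact_force: [-6.4, -7.6, 4.9]
width: 0.12
grasp_force: 30.0
```

```bash
python3 q.py 1
```

```text
t 19.975 sink mm 42.99 0.0218
angle -0.044 r 0.063 [0.4572 0.0145 0.0812] [-6.1 -8.8  5.3] 20.025
```

Relieve a bit more, then open to about 47 mm gap.

>>> step_arm:
  increments:
    - [[0,0.5,-2,0,0],[0,0,0,0,0],[0.5,0,0,0,0],[0.5,0,0,0,0],[0.5,0,0,0,0]]

```text
clock: 20.65
tool_pos: [0.4594, 0.0152, 0.0816]
eef_rot: [-0.151, 3.137, 0.0]
contact_force: [0.5, -0.0, -0.1]
width: 0.404
grasp_force: 0.0
```

>>> step_arm:
  increments:
    - [[0.5,0,0,0,0],[0.5,0,0,0,0]]

```text
clock: 20.9
tool_pos: [0.4589, 0.0151, 0.0814]
eef_rot: [-0.151, 3.138, 0.0]
contact_force: [0.0, 0.5, -0.5]
width: 0.501
grasp_force: 0.0
```

```bash
python3 q.py 1; python3 - <<'E'
from m import *
im=read_camera("wrist")[:,:,::-1];cv2.imwrite('pics/w4.png',cv2.resize(im[150:384,130:380],None,fx=2,fy=2));print(read_state()["width"])
E
```

```text
t 20.9 sink mm 42.99 0.022
angle -0.051 r 0.0613 [0.4589 0.0151 0.0815] [ 0.4 -0.1  0.3] 20.95
0.5019608058518422
```

View pics/w4.png

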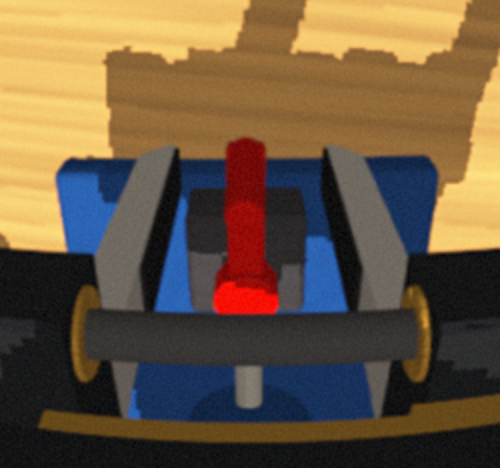

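>>> step_arm:
  increments:
    - [[0.5,0,0,-20,0],[0.5,0,0,-35,0],[0.5,0,0,-35,0],[0.5,0,0,-30,0],[0.5,0,0,0,0]]

```text
clock: 21.62
tool_pos: [0.461, 0.0147, 0.2041]
eef_rot: [-0.151, 3.132, -0.002]
contact_force: [-0.5, -0.3, -0.4]
width: 0.5
grasp_force: 0.0
```

>>> step_arm:
  increments:
    - [[0.5,0,0,0,0],[0.5,0,0,0,0],[0.5,0,0,0,0],[0.5,0,0,0,0]]

```text
clock: 22.12
tool_pos: [0.4585, 0.0151, 0.2008]
eef_rot: [0.151, -3.137, -0.0]
contact_force: [0.0, -0.5, -0.3]
width: 0.504
grasp_force: 0.0
```

```bash
python3 q.py 1; python3 - <<'E'
from h import *
s=read_state();print(s["joint_velocities"],s["contact_force"]);print(hand_in())
E
```

```text
t 22.125 sink mm 42.99 0.022
angle -0.051 r 0.0616 [0.4586 0.0151 0.201 ] [ 0.3 -1.8  0.1] 22.175
[-0.00057661 -0.001971   -0.00252089  0.0009486   0.00149386  0.00252458] [ 0.29573393 -1.82866433  0.10269491]
the job is handed in; nothing more can be done
None
```

I handed the job in at about 22 s; no verdict came back. By my camera estimate the deck sank about 43 mm at roughly 5 mm/s and stopped level with the landing to within about 2 mm, the valve was nipped into its seat at about 17–18 N (roughly -0.04 rad), and the lever was let go with the arm clear.

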